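Pry open the stuck lid of a tile mould

ROBOT

A 6-joint arm with a two-finger parallel gripper is mounted at the origin on the work surface. World frame = base frame: x ahead of the robot, y to its left, z up, the work surface at z = 0. Lengths are in m, angles in rad, forces in N, time in s.
With the tool pointing down it reaches from about 0.225 to 0.725 m from the base axis. Payload 3.1 kg.
Tool frame: the origin (TCP) lies at the very end of the fingers, on their centre line; the grasp point (between the pads) lies 19 mm behind it; z points along the fingers, y is the line along which they close (so a half turn about z gives the same grasp; the last joint's range is limited). The gripper opens to 85 mm and grips with 20 to 120 N. Pads are 22 mm wide; open, the fingers measure 114 mm over their backs; the gripper's body (76 mm by 85 mm) begins 54 mm behind the grasp point. The pads swing forward as they close: fully open they stand 13 mm farther back than shut.
Start: joints at [1.03, 0.048, 0.099, 1.622, 0, 1.443], TCP at [0.211, 0.481, 0.231] pointing down, gripper open.
Joint ranges: [-2.91, 2.91], [-0.99, 1.94], [-1.21, 1.42], [-2.12, 2.29], [-1.49, 1.47], [-3.14, 3.14]. Speed limits (rad/s): [2.79, 2.79, 3.14, 3.14, 3.14, 3.14].

INTERFACE

Orientations are given as a unit quaternion [x, y, z, w].
In Python, from cell import r gives the robot as it stands. The module is installed in compiled form; this text tells all that it offers.
- The arm moves only by the shell command python3 -m pendant 'ROWS' [FORCE]. ROWS is JSON, a list of rows, each an object of numbers: "rx", "ry", "rz": the turn, a rotation vector about the tool's x, y, z in units of 0.5 rad (1.0 is 0.5 rad); "dx", "dy", "dz": the shift along the tool's x, y, z in units of 0.75 m (1.0 is 0.75 m); "grip": the closure, from 0 (fully open) to 1 (shut). A call has 1 to 20 rows; each row is the pose to reach, as a shift and turn from the pose commanded when the call began, along the tool's axes at that moment; what a row does not reach only later rows make up. A row lasts 1/12 s, in which the tool goes at most 41.7 mm and 7.16 degrees, less where a joint would pass 70% of its speed; a pose out of reach is approached as far as the arm can. A call with a number of a shift or a turn outside -1 to 1 is refused whole. A call with a gripper value outside its range is refused whole. The fingers move at their own pace and stop on an object; FORCE is the grip in N (left out, the last holds). Time passes only in rows, so rows that repeat a pose let the fingers close. It gives the time, the measured TCP pose, the force, the opening and the grip force at its end, in the units of the state.
- r.get_obs(): the state, without advancing time (a new reading comes with each control period).
- r.read_camera(name): name is "scene" or "side" or "wrist"; returns a dict with "img" (400x640x3 uint8, red, green, blue), "range_z" (400x640 float32, m along the optical axis (not along the pixel's ray), 0 where there is no reading), "K" (3x3 intrinsics, pixels), "rvec" (rotation vector, rad) and "tvec" (3), from world to camera coordinates, as OpenCV has them; the wrist camera has in their place "T_tool_cam" (4x4, takes a point from camera to tool coordinates, whose origin is the TCP and whose axes are the flange's). Camera axes: x right, y down, z forward; pixel columns grow to the right and rows downward; lengths in m; the calibration is good to about 2 mm. A picture is of the moment at which its call begins: read the wrist's pose just before it.
- r.close_job(): hands the job in; it is judged then, once.
The state is a dict: "time": time; "q": joint angles; "joint_velocities": joint speeds; "joint_efforts": joint torques, N m; "tcp_pos": TCP position; "eef_rot": TCP orientation; "contact_force": force on the tool from outside, world axes, zero at the start; "ft_torque": the same for the moment, N m; "width": opening from 0.0 (shut) to 1.0 (fully open); "grasp_force": force on a finger pad.
Only numpy, scipy, OpenCV 4.12 (cv2) and the standard library are available. Lean on these libraries where they do the work, as an engineer would, in place of code of your own. Each camera call takes 0.05 s, during which the arm holds its last target. There are 200 camera calls.

TASK

The lid of the wooden tile mould is stuck: take the palette knife, work its blade into the notch in the mould's front rim and pry the lid up until it gapes a good couple of centimetres, using the knife and not the gripper for this, and without digging the blade into the tile inside. Then swing the lid right back, well past upright so that it leans away from you, and lay the knife flat on its ware board again. Leave the other things on the table where they are.

Things in the scene. Friction and masses are not known exactly. Their poses are not given: they have to be found in the camera images.
- mould: wooden tile mould, an open box 160 (x) x 180 (y) x 94 high, walls 14 thick, fixed; origin under its centre, z up. The middle of its front rim (-x side, roughly facing the robot) has a notch 90 wide, 9 high (z = 85 to 94) through the wall: a slot under the shut lid. The hinge is on its back (+x) top edge. Cavity floor at z = 50
- notch (a point): the middle of the bottom edge of the notch, on the mould's outer front face, 85 above the mould's underside; same axes as the mould (x points into the mould)
- lid (a joint): angle of the lid, rad: 0 shut, pi/2 upright, 1.9 the stop leaning back. The hinge is stiff (0.45 N m): the lid stays where it is left. Lid: plywood 160 x 180 x 12, 0.25 kg, no handle, lying on the rim flush with the mould on all sides; top of the shut lid 106 above the table (flat straps on it up to 110)
- lid_edge (a point): the middle of the lower front edge of the lid, 160 from the hinge; moves with the lid
- lid_hinge (a point): the middle of the hinge line (along the mould's y), at the lid's underside, 94 above the mould's underside; x points from the front edge to the hinge
- tile: the fired red tile lying in the mould's cavity, 124 x 144, fixed there; origin under its centre, 50 above the mould's; its top is 14 to 18 above its underside (17 or more below the notch's bottom edge)
- knife: palette knife, 200 long, 0.12 kg, lying flat: dark wooden handle 110 x 22 wide x 20 high; stiff steel blade 30 wide, 2.5 thick, round end, projecting 90 beyond the handle at half the handle's height. Origin under the middle of the handle, x along the knife to the blade, z up; centre of mass about 25 ahead of the origin
- knife_grip (a point): the middle of the knife's handle, 10 above its underside
- knife_tip (a point): the blade's end, 145 ahead of the middle of the handle, at mid-thickness of the blade
- board: the ware board, a plank 220 (x) x 110 (y) x 15 high, fixed; origin at the centre of its underside, z up; the knife lies on it at the start
- stack: bystander: a stack of five fired tiles, 98 x 98 x 48 (origin under its centre)
- plaster_tile: bystander: a white plaster relief tile, 120 x 120 x 22 (origin under its centre)
- cutter: bystander: a square steel tile cutter with a plunger, 92 x 92 x 109 high (origin under its centre)
- jar: bystander: a white jar with black lid, 60 across, 85 high (origin under its centre)
- stamp: bystander: a wooden hand stamp, 70 x 50 block with a knob, 65 high (origin under its centre)
- float: bystander: a black hand float with a wooden grip, 90 x 140 x 34 (origin under its centre)
Not all that is in view belongs to the job. There is more than one size of the knife; the job needs the larger.

How it is judged:
By the outcome, as a careful person would: the job done as asked, in the order asked, and still so for the second after the job is handed in, with the robot touching nothing.
It also fails if it takes over 59 s, if anything falls off the work surface, if the arm or the gripper's body presses on something with over 40 N, if the wrist force passes 120 N, or if a joint passes its speed limit or range.

## Working session

There is one attempt and no reset: what is moved stays moved. The work goes in short steps, Python scripts to look and compute and a shell command to move; the robot and the scene stay as the last step left them, time stands still between calls to the robot, and variables do not carry over. Pictures are saved under pics/ and viewed, at most 10 in all, crops included, and the job is handed in when it is done.

```bash
mkdir -p pics
cat > h.py <<'E'
import numpy as np, cv2
from scipy.spatial.transform import Rotation as R
from cell import r
def cam(n):
    o=r.get_obs(); c=r.read_camera(n)
    if 'rvec' in c:
        M=cv2.Rodrigues(np.array(c['rvec'],float))[0]; t=np.array(c['tvec'],float).ravel()
        c['Rwc']=M.T; c['o']=-M.T@t
    else:
        T=np.array(c['T_tool_cam']); Rt=R.from_quat(o['eef_rot']).as_matrix()
        c['Rwc']=Rt@T[:3,:3]; c['o']=Rt@T[:3,3]+np.array(o['tcp_pos'])
    v,u=np.mgrid[:400,:640]; K=c['K']; z=c['range_z']
    P=np.stack([(u-K[0,2])/K[0,0]*z,(v-K[1,2])/K[1,1]*z,z],-1)
    c['P']=P@c['Rwc'].T+c['o']; c['P'][z==0]=np.nan
    return c
def save(c,name,crop=None,s=1):
    im=c['img'][...,::-1]
    if crop: a,b,d,e=crop; im=im[b:e,a:d]
    cv2.imwrite('pics/'+name,cv2.resize(im,None,fx=s,fy=s,interpolation=cv2.INTER_CUBIC))
def st():
    o=r.get_obs(); print({k:np.round(o[k],4).tolist() for k in ('time','q','tcp_pos','eef_rot','contact_force','width','grasp_force')})
E
python3 - <<'E'
from h import *
st()
for n in('scene','side'):
    c=cam(n); save(c,n+'0.png',s=1.25); np.save(n+'P.npy',c['P']); print(c['o'],c['Rwc'][:,2])
E
```

```text
{'time': 0.0, 'q': [1.0302, 0.0487, 0.0976, 1.622, -0.0, 1.443], 'tcp_pos': [0.2103, 0.4804, 0.2301], 'eef_rot': [0.2049, 0.9788, -0.0011, -0.0004], 'contact_force': [-0.0353, -0.4986, -0.0195], 'width': 1.0017, 'grasp_force': 0.0}
[ 1.27753321 -1.00224213  1.03990389] [-0.42709244  0.65972783 -0.61834557]
[ 0.19051987 -0.99153041  0.98227541] [ 0.30439503  0.69942823 -0.64664041]
```

View pics/scene0.png

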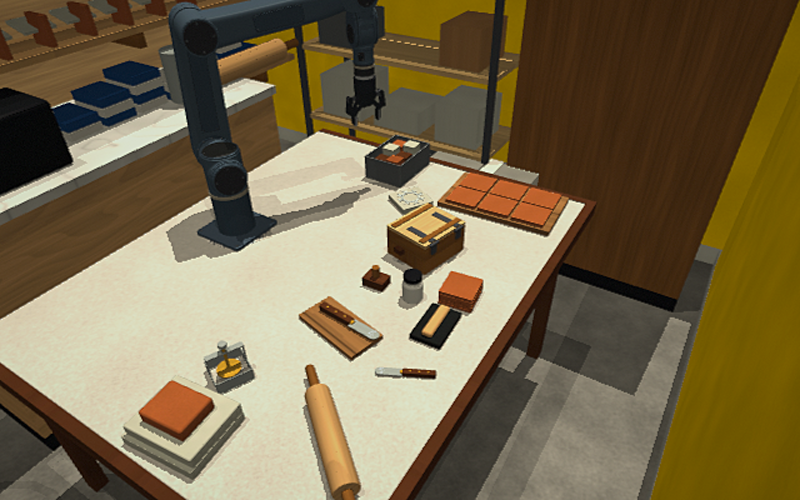

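View pics/side0.png

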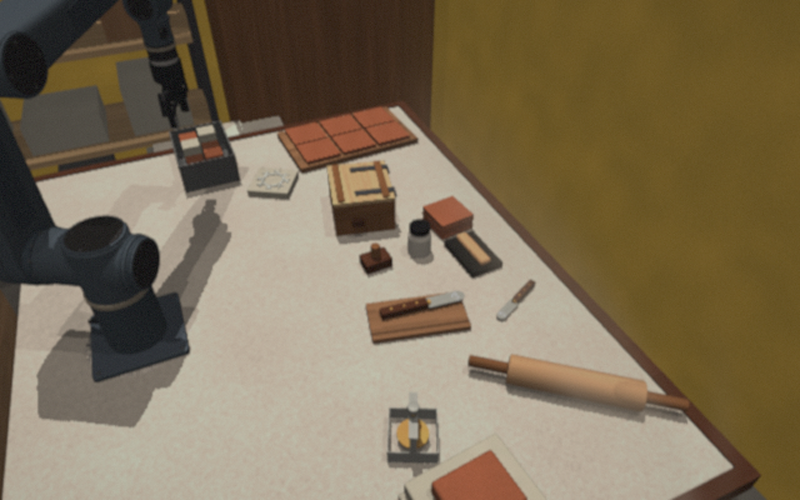

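The scene view shows two knife candidates: the one on the ware board at about (350,320), and a smaller one lying on the table at (405,373). The board knife is the larger, so I choose it. The mould is at (426,238), with straps running over the top and back hinges on its right-hand side.

Run:
```python
from h import *
for n in('scene','side'):
    c=cam(n);P=c['P'];z=P[...,2]
    if n=='scene': save(c,'crop1.png',(230,130,400,310),3.2)
    px=lambda u,v:P[int(v/1.25),int(u/1.25)]
    L={'scene':dict(handle=(333,314),blade=(362,330),lid=(420,222),small=(420,373),stamp=(376,284),jar=(412,275)),'side':dict(handle=(400,308),blade=(445,300),lid=(362,182),small=(518,297),stamp=(376,262))}[n]
    for k,v in L.items(): print(n,k,px(*v).round(3))
    def fit(name,ctr,rad,lo,hi):
        m=(z>lo)&(z<hi)&(np.hypot(P[...,0]-ctr[0],P[...,1]-ctr[1])<rad)
        rc=cv2.minAreaRect(P[m][:,:2].astype(np.float32)*1000)
        print(n,name,m.sum(),np.round(rc[0],1),np.round(rc[1],1),round(rc[2],1),'z',np.median(z[m]).round(4)); print(cv2.boxPoints(rc).round(0).tolist())
    b=px(*L['handle']);l=px(*L['lid'])
    fit('board',b,.2,.010,.019); fit('handle',b,.2,.030,.042); fit('blade',b,.2,.0225,.029); fit('lid',l,.16,.099,.116)
```

```text
scene handle [ 0.557 -0.196  0.036]
scene blade [ 0.653 -0.2    0.029]
scene lid [0.59  0.21  0.109]
scene small [ 0.848 -0.235  0.016]
scene stamp [ 0.576 -0.021  0.022]
scene jar [0.684 0.001 0.084]
scene board 1169 [ 599.2 -132.7] [256.  222.7] 76.5 z 0.0146
[[461.0, -231.0], [678.0, -283.0], [737.0, -34.0], [521.0, 18.0]]
scene handle 244 [ 583.6 -189.6] [143.6 391.9] 18.1 z 0.0342
[[454.0, -26.0], [576.0, -398.0], [713.0, -354.0], [591.0, 19.0]]
scene blade 240 [ 610.1 -103.5] [197.1 204.8] 82.4 z 0.0259
[[495.0, -188.0], [698.0, -215.0], [725.0, -19.0], [522.0, 8.0]]
scene lid 1227 [612.1 215.8] [189.5 173. ] 77.4 z 0.1062
[[507.0, 142.0], [676.0, 104.0], [717.0, 289.0], [548.0, 327.0]]
side handle [ 0.547 -0.187  0.036]
side blade [ 0.653 -0.2    0.028]
side lid [0.609 0.205 0.11 ]
side small [ 0.817 -0.248  0.016]
side stamp [ 0.555 -0.019  0.032]
side board 1555 [ 595.7 -138.5] [251.8 219.9] 76.7 z 0.0166
[[460.0, -236.0], [674.0, -286.0], [732.0, -41.0], [518.0, 9.0]]
side handle 492 [ 590.7 -173.4] [170.1 379.9] 26.8 z 0.0348
[[429.0, -42.0], [601.0, -381.0], [752.0, -305.0], [581.0, 35.0]]
side blade 256 [ 602.6 -135.4] [248.  218.1] 75.9 z 0.0268
[[467.0, -229.0], [678.0, -282.0], [739.0, -42.0], [527.0, 11.0]]
side lid 1622 [608.9 214.1] [192.6 166.1] 76.6 z 0.1091
[[506.0, 140.0], [667.0, 101.0], [712.0, 289.0], [550.0, 327.0]]
```

View pics/crop1.png

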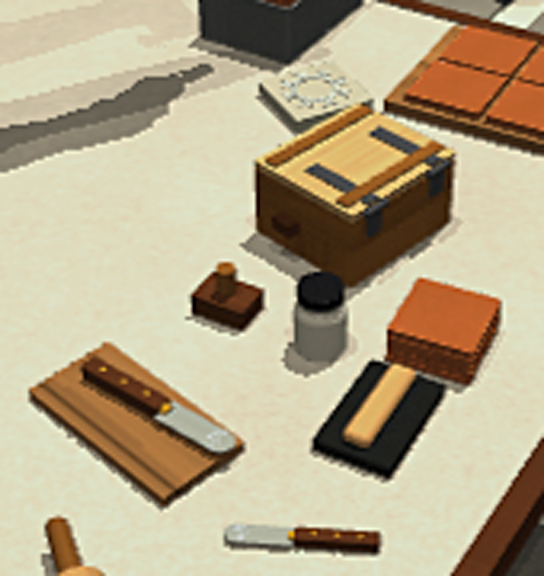

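The crop confirms it: the knife on the board, from (85,370) to (240,445), is clearly larger than the loose one at (230–380,538). The hinge blocks are on the mould's +x side, so the notch faces the robot, hidden from these two cameras. Next I move the wrist camera over the knife.

```bash
cat >> h.py <<'E'
def tool(yaw,tilt=0):
    "tool down, tool -x along world yaw (deg); tilt: knife tip up (deg)"
    a=np.deg2rad(yaw); k=np.array([np.cos(a),np.sin(a),0]); z=np.array([0,0,-1.])
    M=np.stack([-k,np.cross(z,-k),z],1)
    return R.from_rotvec(-np.deg2rad(tilt)*np.array([-np.sin(a),np.cos(a),0]))*R.from_matrix(M)
def go(p0,R0,p1,R1):
    d=R0.inv().apply(np.array(p1)-p0)/.75; w=(R0.inv()*R1).as_rotvec()/.5
    n=max(np.linalg.norm(d)*.75/.0417,np.linalg.norm(w)*.5/np.deg2rad(7.16))
    print('d',d.round(4),'r',w.round(4),'rows>=%.1f'%n)
def cur():
    o=r.get_obs(); return np.array(o['tcp_pos']),R.from_quat(o['eef_rot'])
E
python3 - <<'E'
from h import *
c=cam('wrist'); print(c['o'],c['Rwc'][:,2],c['K'][0,0])
print(tool(-13).as_quat())
go(*cur(),[0.55,-.19,.28],tool(-8))
E
```

```text
[0.13644994 0.51301012 0.37281406] [ 0.287347   -0.12700882 -0.94936845] 325.94627788445666
[0.11320321 0.99357186 0.         0.        ]
d [-0.7734 -0.6375 -0.0651] r [-0.0022 -0.0006 -0.5463] rows>=18.1
```

```bash
X='{"dx":-0.77,"dy":-0.64,"dz":-0.065,"rz":-0.55,"grip":0}'; python3 -m pendant '[{"dx":-0.77,"dy":-0.64,"dz":-0.065,"rz":-0.55,"grip":0},{"dx":-0.77,"dy":-0.64,"dz":-0.065,"rz":-0.55,"grip":0},{"dx":-0.77,"dy":-0.64,"dz":-0.065,"rz":-0.55,"grip":0},{"dx":-0.77,"dy":-0.64,"dz":-0.065,"rz":-0.55,"grip":0},{"dx":-0.77,"dy":-0.64,"dz":-0.065,"rz":-0.55,"grip":0},{"dx":-0.77,"dy":-0.64,"dz":-0.065,"rz":-0.55,"grip":0},{"dx":-0.77,"dy":-0.64,"dz":-0.065,"rz":-0.55,"grip":0},{"dx":-0.77,"dy":-0.64,"dz":-0.065,"rz":-0.55,"grip":0},{"dx":-0.77,"dy":-0.64,"dz":-0.065,"rz":-0.55,"grip":0},{"dx":-0.77,"dy":-0.64,"dz":-0.065,"rz":-0.55,"grip":0},{"dx":-0.77,"dy":-0.64,"dz":-0.065,"rz":-0.55,"grip":0},{"dx":-0.77,"dy":-0.64,"dz":-0.065,"rz":-0.55,"grip":0},{"dx":-0.77,"dy":-0.64,"dz":-0.065,"rz":-0.55,"grip":0},{"dx":-0.77,"dy":-0.64,"dz":-0.065,"rz":-0.55,"grip":0},{"dx":-0.77,"dy":-0.64,"dz":-0.065,"rz":-0.55,"grip":0},{"dx":-0.77,"dy":-0.64,"dz":-0.065,"rz":-0.55,"grip":0},{"dx":-0.77,"dy":-0.64,"dz":-0.065,"rz":-0.55,"grip":0},{"dx":-0.77,"dy":-0.64,"dz":-0.065,"rz":-0.55,"grip":0},{"dx":-0.77,"dy":-0.64,"dz":-0.065,"rz":-0.55,"grip":0},{"dx":-0.77,"dy":-0.64,"dz":-0.065,"rz":-0.55,"grip":0}]'
python3 - <<'E'
from h import *
st(); c=cam('wrist'); save(c,'wk.png'); P=c['P'];z=P[...,2]
near=(P[...,0]>.42)&(P[...,0]<.75)&(P[...,1]>-.3)&(P[...,1]<-.1)
def fit(n,m):
    k,l,s,_=cv2.connectedComponentsWithStats(m.astype(np.uint8)); m=l==1+np.argmax(s[1:,4])
    rc=cv2.minAreaRect(P[m][:,:2].astype(np.float32)*1000); print(n,m.sum(),np.round(rc[0],1),np.round(rc[1],1),round(rc[2],1),'z',np.median(z[m]).round(4)); print(cv2.boxPoints(rc).round(0).tolist())
fit('handle',near&(z>.029)&(z<.045)); fit('knife',near&(z>.0215)&(z<.045)); fit('board',near&(z>.008)&(z<.045))
E
```

```text
{'time': 0.25, 'q': [1.0302, 0.0484, 0.0984, 1.622, 0.0, 1.443], 'tcp_pos': [0.2105, 0.4806, 0.2307], 'eef_rot': [0.2049, 0.9788, -0.0005, -0.0002], 'contact_force': [-0.2172, -0.1861, 0.1905], 'width': 0.9962, 'grasp_force': 0.0}validation failed for argument at $[0]...
Traceback (most recent call last):
ValueError: attempt to get argmax of an empty sequence
```

View pics/wk.png

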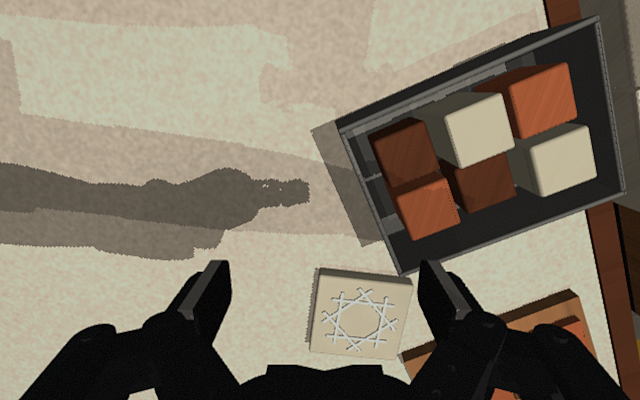

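The call was refused, so the arm hasn't moved. The picture still shows the start view, with the plaster tile at (360,313). A row probably needs all seven keys.

```bash
python3 -m pendant '[{"dx":-0.77,"dy":-0.64,"dz":-0.065,"rx":0,"ry":0,"rz":-0.55,"grip":0},{"dx":-0.77,"dy":-0.64,"dz":-0.065,"rx":0,"ry":0,"rz":-0.55,"grip":0},{"dx":-0.77,"dy":-0.64,"dz":-0.065,"rx":0,"ry":0,"rz":-0.55,"grip":0},{"dx":-0.77,"dy":-0.64,"dz":-0.065,"rx":0,"ry":0,"rz":-0.55,"grip":0},{"dx":-0.77,"dy":-0.64,"dz":-0.065,"rx":0,"ry":0,"rz":-0.55,"grip":0},{"dx":-0.77,"dy":-0.64,"dz":-0.065,"rx":0,"ry":0,"rz":-0.55,"grip":0},{"dx":-0.77,"dy":-0.64,"dz":-0.065,"rx":0,"ry":0,"rz":-0.55,"grip":0},{"dx":-0.77,"dy":-0.64,"dz":-0.065,"rx":0,"ry":0,"rz":-0.55,"grip":0},{"dx":-0.77,"dy":-0.64,"dz":-0.065,"rx":0,"ry":0,"rz":-0.55,"grip":0},{"dx":-0.77,"dy":-0.64,"dz":-0.065,"rx":0,"ry":0,"rz":-0.55,"grip":0},{"dx":-0.77,"dy":-0.64,"dz":-0.065,"rx":0,"ry":0,"rz":-0.55,"grip":0},{"dx":-0.77,"dy":-0.64,"dz":-0.065,"rx":0,"ry":0,"rz":-0.55,"grip":0},{"dx":-0.77,"dy":-0.64,"dz":-0.065,"rx":0,"ry":0,"rz":-0.55,"grip":0},{"dx":-0.77,"dy":-0.64,"dz":-0.065,"rx":0,"ry":0,"rz":-0.55,"grip":0},{"dx":-0.77,"dy":-0.64,"dz":-0.065,"rx":0,"ry":0,"rz":-0.55,"grip":0},{"dx":-0.77,"dy":-0.64,"dz":-0.065,"rx":0,"ry":0,"rz":-0.55,"grip":0},{"dx":-0.77,"dy":-0.64,"dz":-0.065,"rx":0,"ry":0,"rz":-0.55,"grip":0},{"dx":-0.77,"dy":-0.64,"dz":-0.065,"rx":0,"ry":0,"rz":-0.55,"grip":0},{"dx":-0.77,"dy":-0.64,"dz":-0.065,"rx":0,"ry":0,"rz":-0.55,"grip":0},{"dx":-0.77,"dy":-0.64,"dz":-0.065,"rx":0,"ry":0,"rz":-0.55,"grip":0}]'
cat >> h.py <<'E'
def fit(n,P,m):
    k,l,s,_=cv2.connectedComponentsWithStats(m.astype(np.uint8))
    if k<2: return print(n,'none')
    m=l==1+np.argmax(s[1:,4])
    rc=cv2.minAreaRect(P[m][:,:2].astype(np.float32)*1000); print(n,m.sum(),np.round(rc[0],1),np.round(rc[1],1),round(rc[2],1),'z',np.median(P[m][:,2]).round(4)); print(cv2.boxPoints(rc).round(0).tolist())
    return m
E
python3 - <<'E'
from h import *
st(); c=cam('wrist'); save(c,'wk2.png'); P=c['P'];z=P[...,2]
near=(P[...,0]>.42)&(P[...,0]<.75)&(P[...,1]>-.3)&(P[...,1]<-.1)
fit('handle',P,near&(z>.029)&(z<.045)); fit('knife',P,near&(z>.0215)&(z<.045)); fit('board',P,near&(z>.008)&(z<.045))
E
```

```text
time: 1.97
tcp_pos: [0.5476, -0.1935, 0.2782]
eef_rot: [0.071, 0.997, 0.0, -0.001]
contact_force: [-0.7, 1.0, 0.2]
width: 0.998
grasp_force: 0.0
{'time': 1.9667, 'q': [-0.4548, 0.2187, 0.3815, 1.7357, -0.0004, -0.313], 'tcp_pos': [0.5476, -0.1935, 0.2782], 'eef_rot': [0.0709, 0.9975, 0.0002, -0.001], 'contact_force': [-0.731, 1.0371, 0.2142], 'width': 0.9977, 'grasp_force': 0.0}
handle 1645 [ 558.4 -181.9] [ 22.1 117.1] 84.2 z 0.0344
[[499.0, -187.0], [616.0, -199.0], [618.0, -177.0], [501.0, -165.0]]
knife 2926 [ 599.3 -186.1] [ 30.  199.4] 84.4 z 0.0329
[[499.0, -191.0], [697.0, -211.0], [700.0, -181.0], [502.0, -161.0]]
board 14118 [ 581.7 -201.4] [110.1 225. ] 76.6 z 0.0148
[[460.0, -229.0], [678.0, -281.0], [704.0, -174.0], [485.0, -122.0]]
```

View pics/wk2.png

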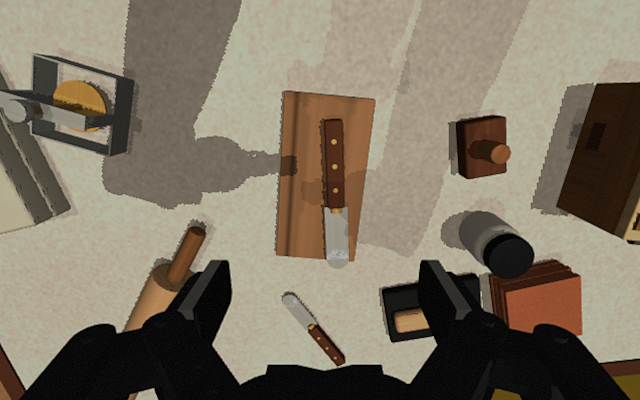

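The wrist view shows the large knife at (335,120)–(337,265) on the board. It fits at 199 x 30 mm with yaw -5.7°, top at z 34 mm and board top at 15 mm, all matching the given sizes. I'll grasp the front part of the handle.

Run:
```python
from h import *
p,R0=cur(); go(p,R0,[.592,-.1855,.06],tool(-5.7)); go(p,R0,[.592,-.1855,.018],tool(-5.7))
```

```text
d [-0.0589  0.0158  0.2918] r [ 0.0023 -0.004  -0.0809] rows>=5.4
d [-0.059   0.0158  0.3478] r [ 0.0023 -0.004  -0.0809] rows>=6.4
```

```bash
python3 -m pendant '[{"dx":-0.059,"dy":0.016,"dz":0.29,"rx":0,"ry":-0.004,"rz":-0.08,"grip":0},{"dx":-0.059,"dy":0.016,"dz":0.29,"rx":0,"ry":-0.004,"rz":-0.08,"grip":0},{"dx":-0.059,"dy":0.016,"dz":0.29,"rx":0,"ry":-0.004,"rz":-0.08,"grip":0},{"dx":-0.059,"dy":0.016,"dz":0.29,"rx":0,"ry":-0.004,"rz":-0.08,"grip":0},{"dx":-0.059,"dy":0.016,"dz":0.29,"rx":0,"ry":-0.004,"rz":-0.08,"grip":0},{"dx":-0.059,"dy":0.016,"dz":0.29,"rx":0,"ry":-0.004,"rz":-0.08,"grip":0},{"dx":-0.059,"dy":0.016,"dz":0.29,"rx":0,"ry":-0.004,"rz":-0.08,"grip":0},{"dx":-0.059,"dy":0.016,"dz":0.325,"rx":0,"ry":-0.004,"rz":-0.08,"grip":0},{"dx":-0.059,"dy":0.016,"dz":0.347,"rx":0,"ry":-0.004,"rz":-0.08,"grip":0},{"dx":-0.059,"dy":0.016,"dz":0.347,"rx":0,"ry":-0.004,"rz":-0.08,"grip":0},{"dx":-0.059,"dy":0.016,"dz":0.347,"rx":0,"ry":-0.004,"rz":-0.08,"grip":0}]'
```

```text
time: 2.93
tcp_pos: [0.593, -0.1845, 0.0223]
eef_rot: [0.049, 0.999, -0.0, 0.002]
contact_force: [-0.6, -0.6, 1.1]
width: 1.001
grasp_force: 0.0
```

```bash
python3 -m pendant '[{"dx":0,"dy":0,"dz":0.003,"rx":0,"ry":0,"rz":0,"grip":0},{"dx":0,"dy":0,"dz":0.003,"rx":0,"ry":0,"rz":0,"grip":0.5},{"dx":0,"dy":0,"dz":0.003,"rx":0,"ry":0,"rz":0,"grip":1},{"dx":0,"dy":0,"dz":0.003,"rx":0,"ry":0,"rz":0,"grip":1},{"dx":0,"dy":0,"dz":0.003,"rx":0,"ry":0,"rz":0,"grip":1},{"dx":0,"dy":0,"dz":0.003,"rx":0,"ry":0,"rz":0,"grip":1},{"dx":0,"dy":0,"dz":0.003,"rx":0,"ry":0,"rz":0,"grip":1},{"dx":0,"dy":0,"dz":0.003,"rx":0,"ry":0,"rz":0,"grip":1},{"dx":0,"dy":0,"dz":0.003,"rx":0,"ry":0,"rz":0,"grip":1},{"dx":0,"dy":0,"dz":0.003,"rx":0,"ry":0,"rz":0,"grip":1},{"dx":0,"dy":0,"dz":0.003,"rx":0,"ry":0,"rz":0,"grip":1},{"dx":0,"dy":0,"dz":0.003,"rx":0,"ry":0,"rz":0,"grip":1}]' 110
```

```text
time: 3.93
tcp_pos: [0.5931, -0.185, 0.0184]
eef_rot: [0.049, 0.999, -0.0, 0.002]
contact_force: [0.3, -0.0, 5.4]
width: 0.226
grasp_force: 111.5
```

Run:
```python
from h import *
st()
```

```text
{'time': 3.9333, 'q': [-0.4105, 0.3472, 0.0173, 1.2375, 0.0005, -0.3126], 'tcp_pos': [0.5931, -0.185, 0.0184], 'eef_rot': [0.0489, 0.9988, -0.0004, 0.0017], 'contact_force': [0.3362, -0.0498, 5.4481], 'width': 0.2258, 'grasp_force': 111.4619}
```

Run:
```python
from h import *
p,R0=cur(); go(p,R0,[.39,.12,.29],tool(-12.9))
```

```text
d [ 0.308   0.378  -0.3634] r [-0.0007  0.0069  0.2546] rows>=10.9
```

```bash
python3 -m pendant '[{"dx":0,"dy":0,"dz":-0.05,"rx":0,"ry":0,"rz":0,"grip":1},{"dx":0,"dy":0,"dz":-0.1,"rx":0,"ry":0,"rz":0,"grip":1},{"dx":0,"dy":0,"dz":-0.15,"rx":0,"ry":0,"rz":0,"grip":1},{"dx":0,"dy":0,"dz":-0.2,"rx":0,"ry":0,"rz":0,"grip":1},{"dx":0,"dy":0,"dz":-0.25,"rx":0,"ry":0,"rz":0,"grip":1},{"dx":0.31,"dy":0.378,"dz":-0.363,"rx":0,"ry":0.007,"rz":0.255,"grip":1},{"dx":0.31,"dy":0.378,"dz":-0.363,"rx":0,"ry":0.007,"rz":0.255,"grip":1},{"dx":0.31,"dy":0.378,"dz":-0.363,"rx":0,"ry":0.007,"rz":0.255,"grip":1},{"dx":0.31,"dy":0.378,"dz":-0.363,"rx":0,"ry":0.007,"rz":0.255,"grip":1},{"dx":0.31,"dy":0.378,"dz":-0.363,"rx":0,"ry":0.007,"rz":0.255,"grip":1},{"dx":0.31,"dy":0.378,"dz":-0.363,"rx":0,"ry":0.007,"rz":0.255,"grip":1},{"dx":0.31,"dy":0.378,"dz":-0.363,"rx":0,"ry":0.007,"rz":0.255,"grip":1},{"dx":0.31,"dy":0.378,"dz":-0.363,"rx":0,"ry":0.007,"rz":0.255,"grip":1},{"dx":0.31,"dy":0.378,"dz":-0.363,"rx":0,"ry":0.007,"rz":0.255,"grip":1},{"dx":0.31,"dy":0.378,"dz":-0.363,"rx":0,"ry":0.007,"rz":0.255,"grip":1},{"dx":0.31,"dy":0.378,"dz":-0.363,"rx":0,"ry":0.007,"rz":0.255,"grip":1},{"dx":0.31,"dy":0.378,"dz":-0.363,"rx":0,"ry":0.007,"rz":0.255,"grip":1},{"dx":0.31,"dy":0.378,"dz":-0.363,"rx":0,"ry":0.007,"rz":0.255,"grip":1}]'
python3 - <<'E'
from h import *
st(); c=cam('wrist'); save(c,'wm.png'); P=c['P'];z=P[...,2]
print(P[300:301,[480,500,520]])
near=(P[...,0]>.45)&(P[...,0]<.8)&(P[...,1]>.05)&(P[...,1]<.4)
m=fit('lid',P,near&(z>.1)&(z<.116))
m=near&(z>.03)&(z<.08)&(P[...,0]<.58); print(m.sum())
# front face plane
q=P[m][:,:2]; a=np.deg2rad(-12.9)
for a in np.deg2rad([-12,-12.5,-13,-13.5,-14]):
    s=q@[np.cos(a),np.sin(a)]; t=q@[-np.sin(a),np.cos(a)]; ok=abs(s-np.median(s))<.006
    print(np.rad2deg(a),np.median(s),s[ok].std(),ok.sum(),t[ok].min(),t[ok].max())
# knife from the fixed cameras
for n in('scene','side'):
    c2=cam(n); Q=c2['P']; save(c2,'hand_'+n+'.png'); p,R0=cur()
    L=R0.inv().apply((Q-p).reshape(-1,3)).reshape(Q.shape)
    k=(abs(L[...,1])<.025)&(L[...,2]<.02)&(L[...,2]>-.03)&(L[...,0]<-.06)&(L[...,0]>-.13)
    print(n,k.sum(),L[k].min(0),L[k].max(0),np.median(L[k],0), np.polyfit(L[k][:,0],L[k][:,2],1) if k.sum()>3 else '')
E
```

```text
time: 5.43
tcp_pos: [0.3885, 0.1194, 0.2881]
eef_rot: [0.113, 0.994, -0.0, -0.002]
contact_force: [-0.0, 0.5, -1.2]
width: 0.224
grasp_force: 110.8
{'time': 5.4333, 'q': [0.1328, -0.2305, -0.0454, 1.7594, -0.0, 0.3594], 'tcp_pos': [0.3885, 0.1194, 0.2881], 'eef_rot': [0.1131, 0.9936, -0.0004, -0.0017], 'contact_force': [-0.0192, 0.5176, -1.1666], 'width': 0.2237, 'grasp_force': 110.8265}
[[[0.57751075 0.26266639 0.10520443]
  [0.58148066 0.28476253 0.10673732]
  [0.58808322 0.30829072 0.10512767]]]
lid 7017 [580.4 225.8] [173.7 112.4] 76.5 z 0.1061
[[505.0, 154.0], [615.0, 128.0], [655.0, 297.0], [546.0, 323.0]]
2550
-12.000000000000002 0.46553344186773493 0.0012747487892006068 2526 0.24903541061679033 0.4294986489291968
-12.5 0.4625433003463545 0.0008712671569580076 2524 0.253128441454672 0.43356369251751425
-13.0 0.4595325139376133 0.0005528004230009254 2522 0.25719590525115216 0.43759571855203633
-13.5 0.45648744714481915 0.0004814290843823782 2518 0.26128990813921926 0.44159441997836996
-14.0 0.4534237211345778 0.000780541098785581 2517 0.2652959967839681 0.44556238851776836
scene 67 [-0.11269983 -0.01445523 -0.01150768] [-0.06200364  0.01824462 -0.00267852] [-0.08442625 -0.00110392 -0.0072366 ] [-0.01831738 -0.00884238]
side 107 [-0.10869526 -0.0159509  -0.01380121] [-0.06031047  0.02195001 -0.00506437] [-0.08331775 -0.00156846 -0.0092605 ] [ 0.0197929  -0.00777094]
```

View pics/wm.png

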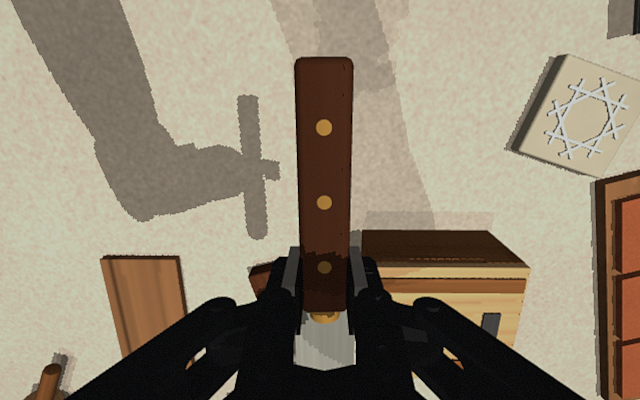

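The wrist view shows the knife held straight, with its handle along column 325. The mould's front edge is at (365–525,262). The front-face fit gives 180 mm width, yaw -13.3° and notch point (0.526, 0.235), agreeing with the lid box from the scene camera.

```bash
cat >> h.py <<'E'
YAW=-13.3; k=np.array([np.cos(np.deg2rad(YAW)),np.sin(np.deg2rad(YAW)),0]); N=np.array([.526,.235,.085]); H=N+.16*k+[0,0,.009]
TIP=np.array([-.107,0,-.0067])   # tip in tool frame
def tipgoal(tip,tilt=0):
    Rt=tool(YAW,tilt); return np.array(tip)-Rt.apply(TIP),Rt
def tipnow():
    p,R0=cur(); t=p+R0.apply(TIP)-N; kn=-R0.as_matrix()[:,0]
    print('tip rel notch: in %.4f lat %.4f up %.4f'%(t@k,t@np.array([-k[1],k[0],0]),t[2]),'pitch %.2f yaw %.2f'%(np.rad2deg(np.arcsin(kn[2])),np.rad2deg(np.arctan2(kn[1],kn[0]))))
E
python3 - <<'E'
from h import *
p,R0=cur(); go(p,R0,*tipgoal(N-.022*k+[0,0,.0045]))
E
```

```text
d [0.0276 0.1928 0.274 ] r [-0.0017 -0.0066  0.0087] rows>=6.0
```

```bash
python3 -m pendant '[{"dx":0.027,"dy":0.193,"dz":0,"rx":0,"ry":-0.006,"rz":0.009,"grip":1},{"dx":0.027,"dy":0.193,"dz":0,"rx":0,"ry":-0.006,"rz":0.009,"grip":1},{"dx":0.027,"dy":0.193,"dz":0,"rx":0,"ry":-0.006,"rz":0.009,"grip":1},{"dx":0.027,"dy":0.193,"dz":0,"rx":0,"ry":-0.006,"rz":0.009,"grip":1},{"dx":0.027,"dy":0.193,"dz":0.05,"rx":0,"ry":-0.006,"rz":0.009,"grip":1},{"dx":0.027,"dy":0.193,"dz":0.1,"rx":0,"ry":-0.006,"rz":0.009,"grip":1},{"dx":0.027,"dy":0.193,"dz":0.15,"rx":0,"ry":-0.006,"rz":0.009,"grip":1},{"dx":0.027,"dy":0.193,"dz":0.2,"rx":0,"ry":-0.006,"rz":0.009,"grip":1},{"dx":0.027,"dy":0.193,"dz":0.25,"rx":0,"ry":-0.006,"rz":0.009,"grip":1},{"dx":0.027,"dy":0.193,"dz":0.272,"rx":0,"ry":-0.006,"rz":0.009,"grip":1},{"dx":0.027,"dy":0.193,"dz":0.272,"rx":0,"ry":-0.006,"rz":0.009,"grip":1},{"dx":0.027,"dy":0.193,"dz":0.272,"rx":0,"ry":-0.006,"rz":0.009,"grip":1},{"dx":0.027,"dy":0.193,"dz":0.272,"rx":0,"ry":-0.006,"rz":0.009,"grip":1}]'
python3 - <<'E'
from h import *
st(); tipnow(); p,R0=cur()
c=cam('wrist'); P=c['P'];z=P[...,2]
m=(z>.02)&(z<.083)&(P[...,0]<.6)&(P[...,0]>.48)&(P[...,1]>.1)
q=P[m]-N; s=q@k; print(m.sum(),np.median(s))
for n in('scene','side'):
    Q=cam(n)['P']; L=R0.inv().apply((Q-p).reshape(-1,3)).reshape(Q.shape)
    kk=(abs(L[...,1])<.025)&(L[...,2]<.02)&(L[...,2]>-.03)&(L[...,0]<-.055)&(L[...,0]>-.125)
    print(n,kk.sum(),L[kk].min(0) if kk.sum() else '')
    if kk.sum()>5: print(np.median(L[kk],0),np.polyfit(L[kk][:,0],L[kk][:,2],1), L[...,0][kk].min())
E
```

```text
time: 6.67
tcp_pos: [0.4021, 0.266, 0.0869]
eef_rot: [0.115, 0.993, 0.001, 0.002]
contact_force: [0.6, 0.4, -1.1]
width: 0.226
grasp_force: 110.7
{'time': 6.6667, 'q': [0.4458, -0.0496, -0.2859, 1.3309, -0.001, 0.6768], 'tcp_pos': [0.4021, 0.266, 0.0869], 'eef_rot': [0.1152, 0.9933, 0.0006, 0.0018], 'contact_force': [0.6223, 0.4111, -1.1179], 'width': 0.2259, 'grasp_force': 110.7357}
tip rel notch: in -0.0207 lat 0.0018 up 0.0090 pitch 0.20 yaw -13.24
1013 -0.0005834424792686291
scene 62 [-0.11147562 -0.01465636 -0.01426689]
[-0.08263392  0.00109479 -0.00790676] [ 0.03001403 -0.00547472] -0.11147562185016223
side 93 [-0.10946713 -0.0178646  -0.01581554]
[-0.08058094 -0.00081615 -0.01157522] [-0.00246731 -0.01163925] -0.10946713294093859
```

Run:
```python
from h import *
tipnow(); p,R0=cur()
for d in(0,.012,.036): go(p,R0,*tipgoal(N+d*k+[0,0,.0045]))
```

```text
tip rel notch: in -0.0204 lat 0.0026 up 0.0102 pitch 0.30 yaw -13.19
d [-0.0271 -0.0033  0.007 ] r [0.006  0.0104 0.0037] rows>=0.5
d [-0.0431 -0.0033  0.0071] r [0.006  0.0104 0.0037] rows>=0.8
d [-0.0751 -0.0034  0.0073] r [0.006  0.0104 0.0037] rows>=1.4
```

```bash
python3 -m pendant '[{"dx":-0.015,"dy":-0.003,"dz":0.006,"rx":0.005,"ry":0.009,"rz":0,"grip":1},{"dx":-0.015,"dy":-0.003,"dz":0.006,"rx":0.005,"ry":0.009,"rz":0,"grip":1},{"dx":-0.015,"dy":-0.003,"dz":0.006,"rx":0.005,"ry":0.009,"rz":0,"grip":1},{"dx":-0.015,"dy":-0.003,"dz":0.006,"rx":0.005,"ry":0.009,"rz":0,"grip":1},{"dx":-0.015,"dy":-0.003,"dz":0.006,"rx":0.005,"ry":0.009,"rz":0,"grip":1}]'
python3 - <<'E'
from h import *
for i in range(4): tipnow(); c=cam('side')
p,R0=cur(); L=R0.inv().apply((c['P']-p).reshape(-1,3)).reshape(c['P'].shape)
kk=(abs(L[...,1])<.013)&(abs(L[...,2])<.025)&(L[...,0]<-.055)&(L[...,0]>-.125); print(kk.sum(),np.median(c['P'][kk],0),np.percentile(c['P'][kk][:,2],[10,50,90]))
E
```

```text
time: 7.23
tcp_pos: [0.411, 0.2612, 0.0809]
eef_rot: [0.115, 0.993, -0.001, -0.002]
contact_force: [-0.8, 0.2, -1.2]
width: 0.224
grasp_force: 110.7
tip rel notch: in -0.0109 lat -0.0008 up 0.0023 pitch -0.19 yaw -13.17
tip rel notch: in -0.0110 lat -0.0007 up 0.0023 pitch -0.18 yaw -13.16
tip rel notch: in -0.0111 lat -0.0007 up 0.0022 pitch -0.18 yaw -13.16
tip rel notch: in -0.0110 lat -0.0007 up 0.0023 pitch -0.18 yaw -13.16
82 [0.49301503 0.2417651  0.09060966] [0.08777581 0.09060966 0.09329238]
```

Run:
```python
from h import *
p,R0=cur()
for n in('scene','side'):
    Q=cam(n)['P']; q=Q-N; s=q@k; t=q@np.array([-k[1],k[0],0])
    lid=(s>.005)&(s<.155)&(abs(t)<.085)&(Q[...,2]>.1)&(Q[...,2]<.115)
    bl=(s<-.012)&(s>-.055)&(abs(t)<.013)&(Q[...,2]>.07)
    h=np.histogram(Q[lid][:,2],np.arange(.102,.115,.001))[0]
    print(n,'lid hist from .102',h,'blade',bl.sum(),np.percentile(Q[bl][:,2],[10,30,50,70,90]).round(4),'tip s max',np.percentile(s[(abs(t)<.013)&(abs(Q[...,2]-.09)<.006)&(s<-.002)&(s>-.05)],[90,98,100]))
```

```text
scene lid hist from .102 [ 43  70 105 149 137 134 113  89  57  31  12   6   3] blade 39 [0.084  0.087  0.0882 0.0892 0.0919] tip s max [-0.01824757 -0.01548786 -0.01453466]
side lid hist from .102 [  3   5  28  51  89 147 199 224 193 136 101  76  35] blade 53 [0.0885 0.0898 0.091  0.0919 0.0928] tip s max [-0.0130233  -0.00952963 -0.00919081]
```

```bash
python3 -m pendant '[{"dx":0,"dy":0,"dz":-0.003,"rx":0,"ry":0,"rz":0,"grip":1},{"dx":0,"dy":0,"dz":-0.003,"rx":0,"ry":0,"rz":0,"grip":1},{"dx":-0.008,"dy":0,"dz":-0.003,"rx":0,"ry":0,"rz":0,"grip":1},{"dx":-0.016,"dy":0,"dz":-0.003,"rx":0,"ry":0,"rz":0,"grip":1},{"dx":-0.024,"dy":0,"dz":-0.003,"rx":0,"ry":0,"rz":0,"grip":1},{"dx":-0.024,"dy":0,"dz":-0.003,"rx":0,"ry":0,"rz":0,"grip":1},{"dx":-0.024,"dy":0,"dz":-0.003,"rx":0,"ry":0,"rz":0,"grip":1}]'
python3 -c "
from h import *
tipnow()"
```

```text
time: 8.12
tcp_pos: [0.4291, 0.2569, 0.083]
eef_rot: [0.115, 0.993, -0.001, -0.002]
contact_force: [-0.3, 0.7, -0.2]
width: 0.225
grasp_force: 110.7
tip rel notch: in 0.0077 lat -0.0008 up 0.0044 pitch -0.18 yaw -13.21
```

No contact force with the tip 8 mm into the slot, so I push further in.

```bash
python3 -m pendant '[{"dx":-0.01,"dy":0,"dz":0,"rx":0,"ry":0,"rz":0,"grip":1},{"dx":-0.02,"dy":0,"dz":0,"rx":0,"ry":0,"rz":0,"grip":1},{"dx":-0.03,"dy":0,"dz":0,"rx":0,"ry":0,"rz":0,"grip":1},{"dx":-0.04,"dy":0,"dz":0,"rx":0,"ry":0,"rz":0,"grip":1},{"dx":-0.04,"dy":0,"dz":0,"rx":0,"ry":0,"rz":0,"grip":1},{"dx":-0.04,"dy":0,"dz":0,"rx":0,"ry":0,"rz":0,"grip":1}]'
python3 - <<'E'
from h import *
tipnow(); p,R0=cur()
print(R0.inv().apply(N+np.array([0,0,.0013])-p))
# pry: pivot on notch edge, tilt a with blade underside at the edge
for a in(3,6,9,12,15,18,21,24):
    d=.038; Rt=tool(YAW,a); ax=-Rt.as_matrix()[:,0]; up=np.cross(ax,[-k[1],k[0],0]); up*=np.sign(up[2])
    tip=N+ax*d+up*.0022
    h=tip[2]-.094+.0013; s=.16-(tip-N)@k
    print(a,'gape mm',1000*h/s*.16, end=' '); go(p,R0,*tipgoal(tip,a))
E
```

```text
time: 8.62
tcp_pos: [0.4583, 0.25, 0.0829]
eef_rot: [0.115, 0.993, -0.001, -0.002]
contact_force: [-0.7, -0.4, -0.3]
width: 0.231
grasp_force: 110.7
tip rel notch: in 0.0376 lat -0.0008 up 0.0043 pitch -0.19 yaw -13.21
[-0.06936198  0.00085776 -0.00361754]
3 gape mm -4.602542356414337 d [-0.001   0.0013  0.008 ] r [-0.0051 -0.1114  0.0032] rows>=0.4
6 gape mm -2.0124060614553763 d [-0.0017  0.0013  0.0128] r [-0.005  -0.2161  0.0033] rows>=0.9
9 gape mm 0.5438218084789486 d [-0.0026  0.0013  0.0175] r [-0.0049 -0.3208  0.0034] rows>=1.3
12 gape mm 3.0531086216122016 d [-0.0038  0.0013  0.0222] r [-0.0048 -0.4255  0.0036] rows>=1.7
15 gape mm 5.503007101843046 d [-0.0053  0.0014  0.0268] r [-0.0047 -0.5302  0.0037] rows>=2.1
18 gape mm 7.8817862912692735 d [-0.007   0.0014  0.0313] r [-0.0046 -0.635   0.0038] rows>=2.5
21 gape mm 10.178545131069505 d [-0.0089  0.0014  0.0358] r [-0.0045 -0.7397  0.0039] rows>=3.0
24 gape mm 12.38330667748749 d [-0.011   0.0014  0.0401] r [-0.0044 -0.8444  0.0041] rows>=3.4
```

```bash
python3 -m pendant '[{"dx":-0.001,"dy":0.001,"dz":0.0065,"rx":0,"ry":-0.11,"rz":0,"grip":1},{"dx":-0.0017,"dy":0.001,"dz":0.0115,"rx":0,"ry":-0.216,"rz":0,"grip":1},{"dx":-0.0026,"dy":0.001,"dz":0.016,"rx":0,"ry":-0.32,"rz":0,"grip":1},{"dx":-0.0038,"dy":0.001,"dz":0.021,"rx":0,"ry":-0.425,"rz":0,"grip":1},{"dx":-0.0053,"dy":0.001,"dz":0.0255,"rx":0,"ry":-0.53,"rz":0,"grip":1},{"dx":-0.007,"dy":0.001,"dz":0.03,"rx":0,"ry":-0.635,"rz":0,"grip":1},{"dx":-0.007,"dy":0.001,"dz":0.03,"rx":0,"ry":-0.635,"rz":0,"grip":1},{"dx":-0.007,"dy":0.001,"dz":0.03,"rx":0,"ry":-0.635,"rz":0,"grip":1},{"dx":-0.007,"dy":0.001,"dz":0.03,"rx":0,"ry":-0.635,"rz":0,"grip":1}]'
cat >> h.py <<'E'
def lidang():
    for n in('scene','side'):
        Q=cam(n)['P']; q=Q-H; s=-q@k; t=q@np.array([-k[1],k[0],0]); zz=q[...,2]
        m=(abs(t)<.085)&(np.hypot(s,zz)<.19)&(np.hypot(s,zz)>.03)&(zz>-.02)
        a=np.arctan2(zz[m]-0,s[m]); d=np.hypot(s[m],zz[m])
        # plane offset .012-.016: a_corr = a - asin(off/d)
        off=.0135*np.sign(1); ac=a-np.arcsin(np.clip(off/d,-1,1))
        print(n,m.sum(),'lid deg (outer face)',np.percentile(np.rad2deg(ac),[20,50,80]).round(1),'(as inner face)',np.median(np.rad2deg(a)).round(1))
E
python3 - <<'E'
from h import *
tipnow(); lidang()
E
```

```text
time: 9.37
tcp_pos: [0.4608, 0.2496, 0.059]
eef_rot: [0.113, 0.982, -0.019, 0.153]
contact_force: [-3.5, 0.2, -4.2]
width: 0.226
grasp_force: 110.5
tip rel notch: in 0.0331 lat -0.0003 up 0.0129 pitch 17.69 yaw -13.04
scene 853 lid deg (outer face) [-0.5  1.1  2.5] (as inner face) 9.4
side 1277 lid deg (outer face) [1.2 2.5 4.3] (as inner face) 10.5
```

Contact force is about 5 N and the lid is just lifting, about 6 mm at the edge. I'll keep lifting along the hinge arc with the blade.

```bash
cat >> h.py <<'E'
def arc(plan,s=.127):
    p,R0=cur()
    for f,t in plan:
        f_=np.deg2rad(f); e=np.sin(f_)*np.array([0,0,1])-np.cos(f_)*k; n=np.sin(f_)*k+np.cos(f_)*np.array([0,0,1])
        print(f,t,end=' '); go(p,R0,*tipgoal(H+s*e-.0013*n,t))
E
python3 - <<'E'
from h import *
arc([(2.3,18),(6,18),(10,18),(14,18),(18,18),(22,18)])
E
```

```text
2.3 18 d [0.0008 0.0009 0.0008] r [-0.0053 -0.0095  0.0076] rows>=0.1
6 18 d [-0.0031  0.0008 -0.0094] r [-0.0053 -0.0095  0.0076] rows>=0.2
10 18 d [-0.0081  0.0008 -0.0201] r [-0.0053 -0.0095  0.0076] rows>=0.4
14 18 d [-0.0139  0.0007 -0.0304] r [-0.0053 -0.0095  0.0076] rows>=0.6
18 18 d [-0.0204  0.0007 -0.0403] r [-0.0053 -0.0095  0.0076] rows>=0.8
22 18 d [-0.0275  0.0006 -0.0497] r [-0.0053 -0.0095  0.0076] rows>=1.0
```

```bash
python3 -m pendant '[{"dx":-0.003,"dy":0,"dz":-0.009,"rx":0,"ry":0,"rz":0,"grip":1},{"dx":-0.005,"dy":0,"dz":-0.015,"rx":0,"ry":0,"rz":0,"grip":1},{"dx":-0.008,"dy":0,"dz":-0.02,"rx":0,"ry":0,"rz":0,"grip":1},{"dx":-0.011,"dy":0,"dz":-0.025,"rx":0,"ry":0,"rz":0,"grip":1},{"dx":-0.014,"dy":0,"dz":-0.03,"rx":0,"ry":0,"rz":0,"grip":1},{"dx":-0.017,"dy":0,"dz":-0.035,"rx":0,"ry":0,"rz":0,"grip":1},{"dx":-0.02,"dy":0,"dz":-0.04,"rx":0,"ry":0,"rz":0,"grip":1},{"dx":-0.024,"dy":0,"dz":-0.045,"rx":0,"ry":0,"rz":0,"grip":1},{"dx":-0.0275,"dy":0,"dz":-0.05,"rx":0,"ry":0,"rz":0,"grip":1},{"dx":-0.0275,"dy":0,"dz":-0.05,"rx":0,"ry":0,"rz":0,"grip":1},{"dx":-0.0275,"dy":0,"dz":-0.05,"rx":0,"ry":0,"rz":0,"grip":1}]'
python3 - <<'E'
from h import *
tipnow(); lidang(); c=cam('side'); save(c,'pry.png',(190,80,400,260),3.2)
arc([(22,18),(30,15),(40,10),(50,5),(60,0),(70,0)])
E
```

```text
time: 10.38
tcp_pos: [0.4723, 0.248, 0.1039]
eef_rot: [0.114, 0.981, -0.019, 0.157]
contact_force: [-1.8, -1.7, -2.9]
width: 0.225
grasp_force: 110.5
tip rel notch: in 0.0443 lat 0.0005 up 0.0587 pitch 18.21 yaw -13.19
scene 1230 lid deg (outer face) [20.9 23.  24.8] (as inner face) 31.1
side 1337 lid deg (outer face) [20.6 24.3 26. ] (as inner face) 31.4
22 18 d [ 0.0044 -0.0007  0.0025] r [-0.0011  0.0073  0.0044] rows>=0.1
30 15 d [-0.0116 -0.0007 -0.0221] r [-0.0012  0.112   0.0044] rows>=0.4
40 10 d [-0.0355 -0.0008 -0.0525] r [-0.0014  0.2865  0.0043] rows>=1.1
50 5 d [-0.0633 -0.0009 -0.0784] r [-0.0016  0.461   0.0043] rows>=1.8
60 0 d [-0.0941 -0.0009 -0.0994] r [-0.0018  0.6356  0.0042] rows>=2.5
70 0 d [-0.1234 -0.001  -0.1032] r [-0.0018  0.6356  0.0042] rows>=2.9
```

View pics/pry.png

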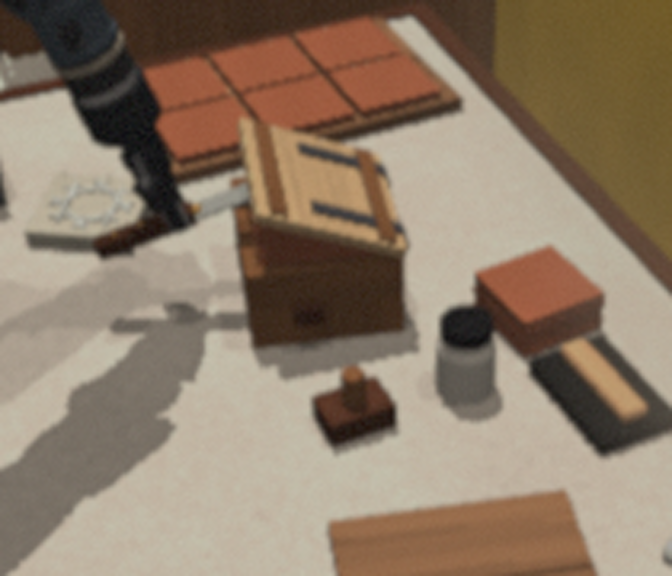

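The picture shows the lid open about 23° (front edge near (245,125)–(290,215)), with the blade under it at (225,198) and the knife firm in the grip. I continue along the arc.

```bash
python3 -m pendant '[{"dx":-0.003,"dy":0,"dz":-0.01,"rx":0,"ry":0.06,"rz":0,"grip":1},{"dx":-0.0116,"dy":0,"dz":-0.022,"rx":0,"ry":0.112,"rz":0,"grip":1},{"dx":-0.023,"dy":0,"dz":-0.037,"rx":0,"ry":0.2,"rz":0,"grip":1},{"dx":-0.0355,"dy":0,"dz":-0.0525,"rx":0,"ry":0.286,"rz":0,"grip":1},{"dx":-0.049,"dy":0,"dz":-0.066,"rx":0,"ry":0.374,"rz":0,"grip":1},{"dx":-0.063,"dy":0,"dz":-0.0784,"rx":0,"ry":0.461,"rz":0,"grip":1},{"dx":-0.078,"dy":0,"dz":-0.089,"rx":0,"ry":0.548,"rz":0,"grip":1},{"dx":-0.094,"dy":0,"dz":-0.0994,"rx":0,"ry":0.635,"rz":0,"grip":1},{"dx":-0.109,"dy":0,"dz":-0.102,"rx":0,"ry":0.635,"rz":0,"grip":1},{"dx":-0.1234,"dy":0,"dz":-0.1032,"rx":0,"ry":0.635,"rz":0,"grip":1},{"dx":-0.1234,"dy":0,"dz":-0.1032,"rx":0,"ry":0.635,"rz":0,"grip":1},{"dx":-0.1234,"dy":0,"dz":-0.1032,"rx":0,"ry":0.635,"rz":0,"grip":1}]'
python3 - <<'E'
from h import *
tipnow(); lidang()
arc([(70,0),(80,0),(90,0),(100,0),(106,0),(110,0)])
E
```

```text
time: 11.53
tcp_pos: [0.5354, 0.2339, 0.2058]
eef_rot: [0.115, 0.993, -0.001, 0.001]
contact_force: [-0.7, 0.4, -1.0]
width: 0.223
grasp_force: 110.6
tip rel notch: in 0.1164 lat 0.0013 up 0.1277 pitch 0.09 yaw -13.17
scene 1543 lid deg (outer face) [68.2 71.1 73. ] (as inner face) 78.6
side 886 lid deg (outer face) [-10.   39.4  71. ] (as inner face) 43.7
70 0 d [-0.0002 -0.0012 -0.0009] r [-0.003   0.0003  0.0055] rows>=0.0
80 0 d [-0.0287 -0.0013 -0.0089] r [-0.003   0.0003  0.0055] rows>=0.5
90 0 d [-0.0581 -0.0014 -0.0117] r [-0.003   0.0003  0.0055] rows>=1.1
100 0 d [-0.0875 -0.0014 -0.0095] r [-0.003   0.0003  0.0055] rows>=1.6
106 0 d [-0.1048 -0.0015 -0.0056] r [-0.003   0.0003  0.0055] rows>=1.9
110 0 d [-0.1161 -0.0015 -0.0021] r [-0.003   0.0003  0.0055] rows>=2.1
```

```bash
python3 -m pendant '[{"dx":-0.014,"dy":0,"dz":-0.005,"rx":0,"ry":0,"rz":0,"grip":1},{"dx":-0.0287,"dy":0,"dz":-0.009,"rx":0,"ry":0,"rz":0,"grip":1},{"dx":-0.043,"dy":0,"dz":-0.0105,"rx":0,"ry":0,"rz":0,"grip":1},{"dx":-0.058,"dy":0,"dz":-0.0117,"rx":0,"ry":0,"rz":0,"grip":1},{"dx":-0.073,"dy":0,"dz":-0.011,"rx":0,"ry":0,"rz":0,"grip":1},{"dx":-0.0875,"dy":0,"dz":-0.0095,"rx":0,"ry":0,"rz":0,"grip":1},{"dx":-0.097,"dy":0,"dz":-0.0075,"rx":0,"ry":0,"rz":0,"grip":1},{"dx":-0.104,"dy":0,"dz":-0.0056,"rx":0,"ry":0,"rz":0,"grip":1},{"dx":-0.104,"dy":0,"dz":-0.0056,"rx":0,"ry":0,"rz":0,"grip":1},{"dx":-0.104,"dy":0,"dz":-0.0056,"rx":0,"ry":0,"rz":0,"grip":1}]'
python3 - <<'E'
from h import *
tipnow(); lidang()
E
```

```text
time: 12.47
tcp_pos: [0.6096, 0.216, 0.2087]
eef_rot: [0.115, 0.993, -0.001, -0.001]
contact_force: [0.1, -0.1, -1.2]
width: 0.227
grasp_force: 110.8
tip rel notch: in 0.1927 lat 0.0010 up 0.1302 pitch -0.10 yaw -13.16
scene 1420 lid deg (outer face) [ 42.8 104.8 107.2] (as inner face) 110.1
side 1502 lid deg (outer face) [-6.8 75.8 99.7] (as inner face) 82.0
```

The scene camera puts the lid at about 105° and the contact force is gone. I retreat and take the knife back above its board.

Run:
```python
from h import *
p,R0=cur(); go(p,R0,p-.15*k,R0); go(p,R0,[.593,-.185,.2],tool(-5.6)); go(p,R0,[.593,-.185,.045],tool(-5.6))
```

```text
d [0.2    0.0005 0.0003] r [0. 0. 0.] rows>=3.6
d [-0.1004 -0.5255  0.0131] r [-0.0049 -0.0038 -0.2639] rows>=9.6
d [-0.1008 -0.5249  0.2197] r [-0.0049 -0.0038 -0.2639] rows>=10.4
```

```bash
python3 -m pendant '[{"dx":0.05,"dy":0,"dz":0,"rx":0,"ry":0,"rz":0,"grip":1},{"dx":0.1,"dy":0,"dz":0,"rx":0,"ry":0,"rz":0,"grip":1},{"dx":0.15,"dy":0,"dz":0,"rx":0,"ry":0,"rz":0,"grip":1},{"dx":0.2,"dy":0,"dz":0,"rx":0,"ry":0,"rz":0,"grip":1},{"dx":0.2,"dy":-0.05,"dz":0,"rx":0,"ry":0,"rz":0,"grip":1},{"dx":0.19,"dy":-0.1,"dz":0,"rx":0,"ry":0,"rz":-0.05,"grip":1},{"dx":0.16,"dy":-0.15,"dz":0,"rx":0,"ry":0,"rz":-0.1,"grip":1},{"dx":0.13,"dy":-0.2,"dz":0,"rx":0,"ry":0,"rz":-0.15,"grip":1},{"dx":0.09,"dy":-0.25,"dz":0,"rx":0,"ry":0,"rz":-0.2,"grip":1},{"dx":0.05,"dy":-0.3,"dz":0,"rx":0,"ry":0,"rz":-0.264,"grip":1},{"dx":0.01,"dy":-0.35,"dz":0,"rx":0,"ry":0,"rz":-0.264,"grip":1},{"dx":-0.03,"dy":-0.4,"dz":0,"rx":0,"ry":0,"rz":-0.264,"grip":1},{"dx":-0.07,"dy":-0.45,"dz":0,"rx":0,"ry":0,"rz":-0.264,"grip":1},{"dx":-0.1,"dy":-0.5,"dz":0.01,"rx":0,"ry":0,"rz":-0.264,"grip":1},{"dx":-0.1,"dy":-0.525,"dz":0.05,"rx":0,"ry":0,"rz":-0.264,"grip":1},{"dx":-0.1,"dy":-0.525,"dz":0.1,"rx":0,"ry":0,"rz":-0.264,"grip":1},{"dx":-0.1,"dy":-0.525,"dz":0.15,"rx":0,"ry":0,"rz":-0.264,"grip":1},{"dx":-0.1,"dy":-0.525,"dz":0.19,"rx":0,"ry":0,"rz":-0.264,"grip":1},{"dx":-0.1,"dy":-0.525,"dz":0.19,"rx":0,"ry":0,"rz":-0.264,"grip":1},{"dx":-0.1,"dy":-0.525,"dz":0.19,"rx":0,"ry":0,"rz":-0.264,"grip":1}]'
python3 - <<'E'
from h import *
p,R0=cur(); st(); tipnow(); go(p,R0,[.593,-.185,.03],tool(-5.6)); go(p,R0,[.593,-.185,.0195],tool(-5.6)); lidang()
c=cam('scene'); save(c,'lay.png',(230,130,400,310),3.2)
E
```

```text
time: 14.23
tcp_pos: [0.5889, -0.1836, 0.0637]
eef_rot: [0.049, 0.999, 0.0, -0.005]
contact_force: [-0.0, -0.2, -0.1]
width: 0.226
grasp_force: 110.7
{'time': 14.2333, 'q': [-0.4092, 0.3233, 0.0797, 1.3377, -0.0032, -0.3112], 'tcp_pos': [0.5889, -0.1836, 0.0637], 'eef_rot': [0.049, 0.9988, 0.0003, -0.0055], 'contact_force': [-0.0256, -0.175, -0.1012], 'width': 0.2255, 'grasp_force': 110.6836}
tip rel notch: in 0.2636 lat -0.3786 up -0.0158 pitch -0.63 yaw -5.62
d [-0.0061 -0.0013  0.0449] r [ 0.0003 -0.0219 -0.0006] rows>=0.8
d [-0.0063 -0.0013  0.0589] r [ 0.0003 -0.0219 -0.0006] rows>=1.1
scene 1057 lid deg (outer face) [ -6.  106.  107.6] (as inner face) 112.6
side 718 lid deg (outer face) [-12.   -4.7  94.8] (as inner face) 1.7
```

View pics/lay.png

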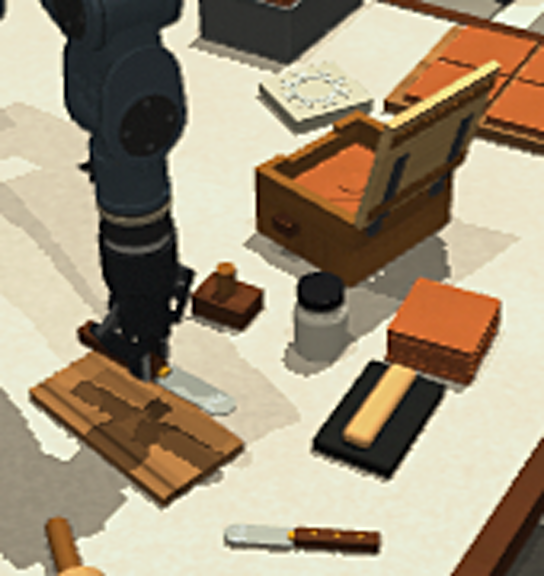

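The lid stands open, leaning back past upright at (430,145), and the knife is above its board at (155,370). Now I lower it.

```bash
python3 -m pendant '[{"dx":-0.006,"dy":-0.001,"dz":0.02,"rx":0,"ry":-0.018,"rz":0,"grip":1},{"dx":-0.006,"dy":-0.001,"dz":0.04,"rx":0,"ry":-0.018,"rz":0,"grip":1},{"dx":-0.006,"dy":-0.001,"dz":0.05,"rx":0,"ry":-0.018,"rz":0,"grip":1},{"dx":-0.006,"dy":-0.001,"dz":0.054,"rx":0,"ry":-0.018,"rz":0,"grip":1},{"dx":-0.006,"dy":-0.001,"dz":0.054,"rx":0,"ry":-0.018,"rz":0,"grip":1},{"dx":-0.006,"dy":-0.001,"dz":0.054,"rx":0,"ry":-0.018,"rz":0,"grip":1},{"dx":-0.006,"dy":-0.001,"dz":0.054,"rx":0,"ry":-0.018,"rz":0,"grip":1}]'
python3 -c "
from h import *
tipnow()"
```

```text
time: 14.97
tcp_pos: [0.5974, -0.1865, 0.0282]
eef_rot: [0.049, 0.999, -0.002, 0.004]
contact_force: [-0.1, 0.1, -0.4]
width: 0.221
grasp_force: 110.7
tip rel notch: in 0.2725 lat -0.3794 up -0.0492 pitch 0.48 yaw -5.59
```

```bash
python3 -m pendant '[{"dx":0.003,"dy":0,"dz":0.005,"rx":0,"ry":0.005,"rz":0,"grip":1},{"dx":0.003,"dy":0,"dz":0.011,"rx":0,"ry":0.005,"rz":0,"grip":1},{"dx":0.003,"dy":0,"dz":0.011,"rx":0,"ry":0.005,"rz":0,"grip":1},{"dx":0.003,"dy":0,"dz":0.011,"rx":0,"ry":0.005,"rz":0,"grip":1}]'
python3 -c "
from h import *
tipnow()"
```

```text
time: 15.3
tcp_pos: [0.5944, -0.1861, 0.0184]
eef_rot: [0.049, 0.999, -0.001, 0.002]
contact_force: [0.9, -0.8, -0.1]
width: 0.228
grasp_force: 110.9
tip rel notch: in 0.2694 lat -0.3797 up -0.0595 pitch 0.22 yaw -5.61
```

```bash
python3 -m pendant '[{"dx":0,"dy":0,"dz":0.0015,"rx":0,"ry":0,"rz":0,"grip":1},{"dx":0,"dy":0,"dz":0.0015,"rx":0,"ry":0,"rz":0,"grip":1},{"dx":0,"dy":0,"dz":0.0015,"rx":0,"ry":0,"rz":0,"grip":0.6},{"dx":0,"dy":0,"dz":0.0015,"rx":0,"ry":0,"rz":0,"grip":0.3},{"dx":0,"dy":0,"dz":0.0015,"rx":0,"ry":0,"rz":0,"grip":0},{"dx":0,"dy":0,"dz":0.0015,"rx":0,"ry":0,"rz":0,"grip":0},{"dx":0,"dy":0,"dz":0.0015,"rx":0,"ry":0,"rz":0,"grip":0},{"dx":0,"dy":0,"dz":0.0015,"rx":0,"ry":0,"rz":0,"grip":0},{"dx":0,"dy":0,"dz":0.0015,"rx":0,"ry":0,"rz":0,"grip":0},{"dx":0,"dy":0,"dz":0.0015,"rx":0,"ry":0,"rz":0,"grip":0}]' 20
python3 -m pendant '[{"dx":0,"dy":0,"dz":-0.03,"rx":0,"ry":0,"rz":0,"grip":0},{"dx":0,"dy":0,"dz":-0.08,"rx":0,"ry":0,"rz":0,"grip":0},{"dx":0,"dy":0,"dz":-0.13,"rx":0,"ry":0,"rz":0,"grip":0},{"dx":0.05,"dy":0,"dz":-0.18,"rx":0,"ry":0,"rz":0,"grip":0},{"dx":0.1,"dy":0,"dz":-0.23,"rx":0,"ry":0,"rz":0,"grip":0},{"dx":0.1,"dy":0,"dz":-0.28,"rx":0,"ry":0,"rz":0,"grip":0},{"dx":0.1,"dy":0,"dz":-0.3,"rx":0,"ry":0,"rz":0,"grip":0},{"dx":0.1,"dy":0,"dz":-0.3,"rx":0,"ry":0,"rz":0,"grip":0},{"dx":0.1,"dy":0,"dz":-0.3,"rx":0,"ry":0,"rz":0,"grip":0}]'
python3 - <<'E'
from h import *
c=cam('wrist'); save(c,'end.png'); P=c['P'];z=P[...,2]
near=(P[...,0]>.42)&(P[...,0]<.75)&(P[...,1]>-.3)&(P[...,1]<-.1)
fit('handle',P,near&(z>.029)&(z<.045)); fit('knife',P,near&(z>.0215)&(z<.045)); fit('board',P,near&(z>.008)&(z<.045)); lidang()
E
```

```text
time: 16.13
tcp_pos: [0.5941, -0.1859, 0.017]
eef_rot: [0.049, 0.999, -0.001, 0.001]
contact_force: [-0.1, -0.2, -0.3]
width: 1.001
grasp_force: 0.0
time: 16.88
tcp_pos: [0.52, -0.1788, 0.2453]
eef_rot: [0.049, 0.999, -0.002, 0.005]
contact_force: [0.2, -0.1, -0.6]
width: 0.996
grasp_force: 0.0
handle 1776 [ 559.9 -182.4] [ 21.5 116.9] 84.2 z 0.0344
[[501.0, -187.0], [617.0, -199.0], [619.0, -178.0], [503.0, -166.0]]
knife 3145 [ 601.3 -186.6] [ 29.7 200.1] 84.8 z 0.033
[[500.0, -192.0], [700.0, -211.0], [702.0, -181.0], [503.0, -163.0]]
board 15378 [ 582.8 -201.8] [110.3 227.4] 76.6 z 0.0148
[[459.0, -229.0], [681.0, -282.0], [706.0, -174.0], [485.0, -122.0]]
scene 1055 lid deg (outer face) [ -5.7 106.  107.6] (as inner face) 112.8
side 528 lid deg (outer face) [-10.7  -5.7 100.9] (as inner face) 0.9
```

View pics/end.png

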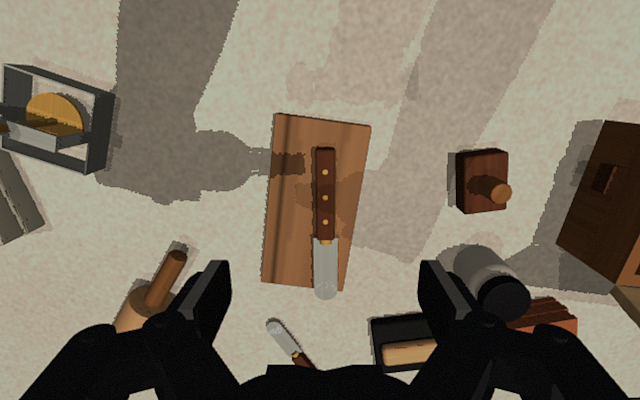

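The knife lies flat at its old place on the board, at (325,150)–(325,298). The lid is still at about 106°, the bystanders haven't moved, and the gripper is clear.

```bash
python3 -c "
from cell import r
print(r.close_job())"
```

```text
the job is handed in; nothing more can be done
None
```

The job is handed in: I pried the lid to about 60 mm at the front edge with the knife, swung it back to about 106°, and laid the knife flat on its ware board again; the robot clock was at about 17 s.

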